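Charge the glass box from the cullet tray and park the tray

ROBOT

A 6-joint arm with a two-finger parallel gripper is mounted at the origin on the work surface. World frame = base frame: x ahead of the robot, y to its left, z up, the work surface at z = 0. Lengths are in m, angles in rad, forces in N, time in s.
With the tool pointing down it reaches from about 0.25 to 0.725 m from the base axis. Payload 4 kg.
Tool frame: the origin (TCP) lies on the centre line of the jaws, within the pads' length; the fingertips stand tip_reach ahead of it and the grasp point (between the pads) lies 5 mm behind it (tip_reach is the distance from the TCP to the fingertips, in m); z points along the fingers, y is the direction in which the jaws open and shut (so a half turn about z gives the same grasp; the last joint's range is limited). The gripper opens to 85 mm and grips with 20 to 120 N. Pads are 22 mm wide; open, the fingers measure 114 mm over their backs; the gripper's body (76 mm by 85 mm) begins 54 mm behind the grasp point. The pads swing forward as they close: fully open they stand 13 mm farther back than shut.
Start: joints at [-1.121, 0.241, 0.005, 1.335, 0, 1.571], TCP at [0.217, -0.45, 0.245] pointing down, gripper open.
Joint ranges: [-2.72, 2.72], [-1.05, 1.87], [-1.09, 1.28], [-1.99, 2.15], [-1.42, 1.44], [-3.14, 3.14]. Speed limits (rad/s): [2.79, 2.79, 3.14, 3.14, 3.14, 3.14].

INTERFACE

Orientations are given as a unit quaternion [x, y, z, w].
In Python, from workcell import * gives the robot as it stands.
- The arm moves only by the tool arm_command, never from a script. Its arguments are lists of equal length, an entry for each row: "translation": the shift along the tool's x, y, z in cm, a list of three; "turn": the turn about the tool's z in rad; "hand": the closure, from 0 (fully open) to 1 (shut). In form: {"translation": [[x, y, z], ...], "turn": [turn, ...], "hand": [hand, ...]}. A call has 1 to 5 rows; each row is the pose to reach, as a shift and turn from the pose commanded when the call began, along the tool's axes at that moment; what a row does not reach only later rows make up. A row lasts 1/12 s, in which the tool goes at most 41.7 mm and 7.16 degrees, less where a joint would pass 70% of its speed; a pose out of reach is approached as far as the arm can. A call with a gripper value outside its range is refused whole. The fingers move at their own pace and stop on an object; the grip force is fixed at half the most. Time passes only in rows, so rows that repeat a pose let the fingers close. It gives the time, the measured TCP pose, the force and the opening at its end, in the units of the state.
- get_obs(): the state, without advancing time (a new reading comes with each control period).
- camera(name): name is "scene" or "top"; returns (picture, depth): 480x640x3 uint8, red, green, blue; 480x640 float32, m along the optical axis (not along the pixel's ray), 0 where there is no reading.
- camera_info(name): a dict with "mtx" (3x3 intrinsics, pixels), "dist_coeffs" ([k1, k2, p1, p2, k3] as OpenCV has them; the pictures are not rectified), "world_to_cam" (4x4, takes a point from world to camera coordinates). Camera axes: x right, y down, z forward; pixel columns grow to the right and rows downward; lengths in m; the calibration is good to about 2 mm. A picture is of the moment at which its call begins. camera_info takes no time and is no camera call.
- job_done(): hands the job in, once; it reports no verdict.
Trained networks look in the newest picture that a camera, given by its name, has taken for a name from the list of things; names that differ only in an ending like _2 or _b are one class to them, and where a whole thing is asked for, a point or a joint stands for the part that bears it (a point fixed in the world has none). Each returns a list of dicts, best first, with "conf" (0 to 1); they miss things now and then, are a little off and sometimes report something else, mostly with a low value. They report only what shows in the picture. A call takes as long as a camera call. They do not tell look-alikes from the thing itself.
- search_frame(camera, name): "location" ([row, column] in pixels, amid what is visible of it).
- spot_point(camera, name): "location" ([row, column] in pixels: a listed point, or the origin of a listed thing).
The state is a dict: "clock": time; "joint_pos": joint angles; "joint_vel": joint speeds; "tau": joint torques, N m; "eef_pos": TCP position; "tool_rot": TCP orientation; "ft_force": force on the tool from outside, world axes, zero at the start; "ft_torque": the same for the moment, N m; "grip_width": finger opening in m.
Only numpy, scipy, OpenCV 4.12 (cv2) and the standard library are available. Lean on these libraries where they do the work, as an engineer would, in place of code of your own. Each camera call takes 0.05 s, during which the arm holds its last target. There are 200 camera calls.

TASK

Lift the loaded cullet tray by its wooden grip, carry it over the open steel charge box and tip it so that all three glass lumps slide off into the box. Then park the empty tray on its ledge: set the keyholes of its tail down over the two screw heads, push the tray mouth-ward until it is locked fully home, and let go. The lumps are sharp, so never touch them with the gripper, and do not shift or topple the flask, the brass mould, the wooden block mould or the paddle.

Things in the scene. Friction and masses are not known exactly. Their poses are not given: they have to be found in the camera images.
- tray_grip (a point): Centre of the wooden grip of the loose aluminium cullet tray, 65 mm above the tray's underside. Grip: 70 mm long (x), 18 wide (y), 26 high (z), on two 12 mm posts. Axes are the tray's: x level along the grip to the open mouth, z up. Tray 200 x 130 mm, 0.34 kg empty, about 0.55 loaded (varies by a third). It starts on the bench, the three lumps on its floor.
- tray_mouth (a point): Middle of the tray's open mouth edge, on the underside: 155 mm ahead (+x) of the grip centre and 65 mm below it. Axes are the tray's. The 4 mm thick floor runs from 20 mm ahead of the grip centre to here; side and back walls are 4 mm thick and 28 mm high over the underside; there is no wall at the mouth. The tray tips about its y axis, mouth down.
- tray_keys (a point): Midpoint between the two keyhole entries, on the underside of the tray's flat 4 mm tail: 5 mm behind (-x) the grip centre, 65 mm below it. Axes are the tray's. Squared entries 26 x 26 mm are centred at y = +40 and -40 mm; from each a 12 mm wide slot runs backwards (-x) and ends 28.5 mm behind this point. The tail ends 40 mm behind this point.
- lump_a: Sharp glass lump, brick-shaped, 52 x 38 x 30 mm, 70 g, origin at its centre, x along its length. Starts lying on the tray's floor. The lumps slide off the tray once it is tipped mouth-down by 25 to 40 degrees (friction varies).
- lump_b: Sharp glass lump of the same glass, six-sided and tapering upwards, 54 mm across, 32 mm high, 70 g, origin at half its height. Starts on the tray's floor.
- lump_c: Sharp glass lump of the same glass, five-sided and tapering upwards, 52 mm across, 28 mm high, 70 g, origin at half its height. Starts on the tray's floor.
- box_in (a point): Centre of the inner floor of the open-topped steel charge box, fixed to the bench: outside 190 mm (x) by 170 mm (y), 90 mm high, walls and floor 5 mm; this point is 5 mm above the bench. Axes are the box's, z up.
- ledge_screws (a point): Midpoint between the parking ledge's two screws, on its flat top, 30 mm above the bench. Axes are the ledge's. The dark steel ledge is fixed, 130 mm wide (y), and reaches from 45 mm behind (-x) to 155 mm ahead of this point. Screws at y = +40 and -40 mm: shank 7 mm across and 7 mm high, then a head 17 mm across and 5 mm high (top 12 mm above the ledge).
- ledge_home (a point): Where the tray's grip centre is when the tray is parked fully home: 30 mm ahead (+x) of the screws' midpoint and 65 mm above the ledge top. Axes are the ledge's; the parked tray's axes agree with them (mouth to +x). The tray is lowered 25 mm short of this (heads in the entries), then slid in +x till the slot ends meet the shanks. It can slide freely.
- flask_mid (a point): Bystander: plain white plastic bottle with black cap, 68 mm in diameter, 200 mm high; point at half its height. Stands upright.
- optic_mid (a point): Bystander: waisted brass mould, 72 mm in diameter, 90 mm high; point at half its height. Stands upright.
- block_mid (a point): Bystander: round hollow wooden block mould, 84 mm in diameter, 70 mm high; point at half its height. Stands upright.
- yoke_foot (a point): Bystander: fixed pipe rest, a blue post 20 mm in diameter on a 90 x 90 x 10 mm foot, with a steel V at its top 90 mm wide along y; 397 mm high in all. It cannot be moved: keep arm and tray clear of it. Point at the centre of its foot, on the bench.
- paddle_mid (a point): Bystander: wooden paddle lying flat on the bench beyond the work, 205 mm long (x), blade 70 mm wide and 14 mm thick; point near its middle.
Mind the look-alikes: they are no part of the job. What is shaped like the lump_a but blue or green is not meant.

How it is judged:
On the way, in this order (a step that is already met when the one before it is completed fails the run):
1. the tray is lifted well clear of the bench with all three lumps still in it (height (world z) of tray_grip above 0.14 m and x of lump_a in the frame of tray_grip between 0.015 and 0.155 m and y of lump_a in the frame of tray_grip between -0.061 and 0.061 m and z of lump_a in the frame of tray_grip between -0.065 and -0.025 m and x of lump_b in the frame of tray_grip between 0.015 and 0.155 m and y of lump_b in the frame of tray_grip between -0.061 and 0.061 m and z of lump_b in the frame of tray_grip between -0.065 and -0.025 m and x of lump_c in the frame of tray_grip between 0.015 and 0.155 m and y of lump_c in the frame of tray_grip between -0.061 and 0.061 m and z of lump_c in the frame of tray_grip between -0.065 and -0.025 m), for 0.2 s.
2. all three lumps lie in the charge box (x of lump_a in the frame of box_in between -0.09 and 0.09 m and y of lump_a in the frame of box_in between -0.08 and 0.08 m and z of lump_a in the frame of box_in between 0 and 0.08 m and x of lump_b in the frame of box_in between -0.09 and 0.09 m and y of lump_b in the frame of box_in between -0.08 and 0.08 m and z of lump_b in the frame of box_in between 0 and 0.08 m and x of lump_c in the frame of box_in between -0.09 and 0.09 m and y of lump_c in the frame of box_in between -0.08 and 0.08 m and z of lump_c in the frame of box_in between 0 and 0.08 m), for 0.3 s.
At the end, for the whole second after the job is handed in: All three lumps lie inside the charge box; the tray lies flat on the ledge with its keyhole slots under the screw heads, grip centre 26 to 34 mm ahead of the screws' midpoint, within 5 mm sideways and 4 mm in height of its seat, and the gripper has let go (all of step 2 and x of tray_grip in the frame of ledge_screws between 0.026 and 0.034 m and y of tray_grip in the frame of ledge_screws between -0.005 and 0.005 m and z of tray_grip in the frame of ledge_screws between 0.061 and 0.069 m and angle between the x axis of tray_grip and the x axis of ledge_screws, either way round below 0.1 rad and angle between tray_grip's own z axis and vertical below 0.06 rad); the robot touches nothing.
It fails at once if the gripper touches a glass lump (contact force between the fingers and lump_a above 0.5 N or contact force between the fingers and lump_b above 0.5 N or contact force between the fingers and lump_c above 0.5 N).
It fails at once if a bystander is shifted by more than 20 mm or toppled (distance of any of flask_mid, optic_mid, block_mid, paddle_mid from where it was at the start of the episode above 0.02 m or angle between any of flask_mid, optic_mid, block_mid's own z axis and vertical above 0.4 rad).
It also fails if it takes over 58 s, if anything falls off the work surface, if the arm or the gripper's body presses on something with over 40 N, if the wrist force passes 120 N, or if a joint passes its speed limit or range.

## Working session

There is one attempt and no reset: what is moved stays moved. The work goes in short steps, Python scripts to look and compute and a tool call to move; the robot and the scene stay as the last step left them, time stands still between calls to the robot, and variables do not carry over. Pictures are saved under pics/ and viewed, about 8 in all and at most 12, crops included, and the job is handed in when it is done.

Besides the shell and the picture viewer there is one more tool, called after "Emit:" as name(argument=value, ...) on one line, values as JSON. arm_command: Moves the arm, as the interface text tells. Its arguments: {"type":"object","properties":{"translation":{"type":"array","items":{"type":"array","items":{"type":"number"}}},"turn":{"type":"array","items":{"type":"number"}},"hand":{"type":"array","items":{"type":"number"}}},"required":["translation","turn","hand"]}

```bash
mkdir -p pics; ls; cat > h.py <<'E'
from workcell import *
import numpy as np, cv2
from scipy.spatial.transform import Rotation as R
def world(cam,rc,depth=None,z=None):
    i=camera_info(cam);K=np.array(i["mtx"],float);d=np.array(i["dist_coeffs"],float);T=np.linalg.inv(np.array(i["world_to_cam"]))
    rc=np.atleast_2d(np.array(rc,float))
    n=cv2.undistortPoints(rc[:,::-1].reshape(-1,1,2).copy(),K,d).reshape(-1,2)
    ray=np.c_[n,np.ones(len(n))]
    if z is None: s=np.array([depth[int(round(r)),int(round(c))] for r,c in rc])[:,None]
    else:
        dw=ray@T[:3,:3].T; s=((z-T[2,3])/dw[:,2])[:,None]
    return (ray*s)@T[:3,:3].T+T[:3,3]
def cloud(cam,depth):
    g=np.indices(depth.shape).reshape(2,-1).T.astype(float)
    return world(cam,g,depth).reshape(*depth.shape,3)
def save(n,im): cv2.imwrite('pics/'+n+'.png',im[:,:,::-1])
E
python3 - <<'E'
from h import *
o=get_obs();print({k:np.round(v,3) for k,v in o.items()})
for c in("scene","top"):
    im,d=camera(c);save(c+'0',im);np.savez('pics/'+c,im=im,d=d)
    print(c,np.round(np.linalg.inv(camera_info(c)["world_to_cam"]),2).tolist())
    for n,z in(("tray_grip",.065),("tray_mouth",0),("tray_keys",0),("box_in",.005),("ledge_screws",.03),("ledge_home",.095),("flask_mid",.1),("optic_mid",.045),("block_mid",.035),("yoke_foot",0),("paddle_mid",.007),("lump_a",.019),("lump_b",.02),("lump_c",.018)):
        print(n,[(np.round(x["location"]).tolist(),round(x["conf"],2),np.round(world(c,x["location"],z=z)[0],3).tolist()) for x in spot_point(c,n)[:3]])
E
```

```text
pics
{'clock': np.float64(0.0), 'joint_pos': array([-1.121,  0.241,  0.004,  1.335,  0.   ,  1.571]), 'joint_vel': array([ 0.   ,  0.003,  0.   , -0.   , -0.   , -0.001]), 'tau': array([ 0.0000e+00, -3.7232e+01,  2.5241e+01,  1.7000e-02,  0.0000e+00,
        0.0000e+00]), 'eef_pos': array([ 0.217, -0.45 ,  0.244]), 'tool_rot': array([ 0.975,  0.223, -0.   , -0.001]), 'ft_force': array([ 0.594,  0.638, -0.146]), 'ft_torque': array([0.029, 0.052, 0.04 ]), 'grip_width': np.float64(0.086)}
scene [[0.75, 0.54, -0.39, 0.95], [0.67, -0.62, 0.42, -0.48], [-0.02, -0.58, -0.82, 0.98], [0.0, 0.0, 0.0, 1.0]]
tray_grip [([320.0, 197.0], 0.88, [0.458, -0.325, 0.065])]
tray_mouth [([358.0, 272.0], 0.93, [0.598, -0.27, 0.0]), ([134.0, 402.0], 0.49, [0.417, 0.387, 0.0])]
tray_keys [([335.0, 196.0], 0.58, [0.449, -0.338, -0.0])]
box_in [([261.0, 351.0], 0.72, [0.572, -0.002, 0.005])]
ledge_screws [([146.0, 388.0], 0.76, [0.435, 0.306, 0.03])]
ledge_home [([132.0, 399.0], 0.72, [0.46, 0.306, 0.095])]
flask_mid [([142.0, 319.0], 0.73, [0.342, 0.153, 0.1]), ([353.0, 212.0], 0.34, [0.548, -0.354, 0.1])]
o
[... 1323 characters left out ...]
3, [0.354, -0.157, 0.045])]
block_mid [([169.0, 406.0], 0.9, [0.726, -0.257, 0.035])]
yoke_foot [([166.0, 211.0], 0.77, [0.758, 0.237, 0.0])]
paddle_mid [([148.0, 288.0], 0.9, [0.802, 0.036, 0.007]), ([255.0, 444.0], 0.32, [0.513, -0.343, 0.007])]
lump_a [([243.0, 502.0], 0.88, [0.538, -0.482, 0.019]), ([237.0, 420.0], 0.84, [0.557, -0.286, 0.019]), ([360.0, 443.0], 0.82, [0.264, -0.318, 0.019])]
lump_b [([243.0, 502.0], 0.88, [0.538, -0.481, 0.02]), ([237.0, 420.0], 0.84, [0.557, -0.286, 0.02]), ([360.0, 443.0], 0.82, [0.265, -0.317, 0.02])]
lump_c [([243.0, 502.0], 0.88, [0.538, -0.482, 0.018]), ([237.0, 420.0], 0.84, [0.558, -0.286, 0.018]), ([360.0, 443.0], 0.82, [0.264, -0.318, 0.018])]
```

```bash
python3 - <<'E'
from h import *
for c in("scene","top"):
    im=np.load('pics/'+c+'.npz')['im']
    save(c+'0b',cv2.resize(im,(800,600)))
E
```

```text
(no output)
```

View pics/top0b.png

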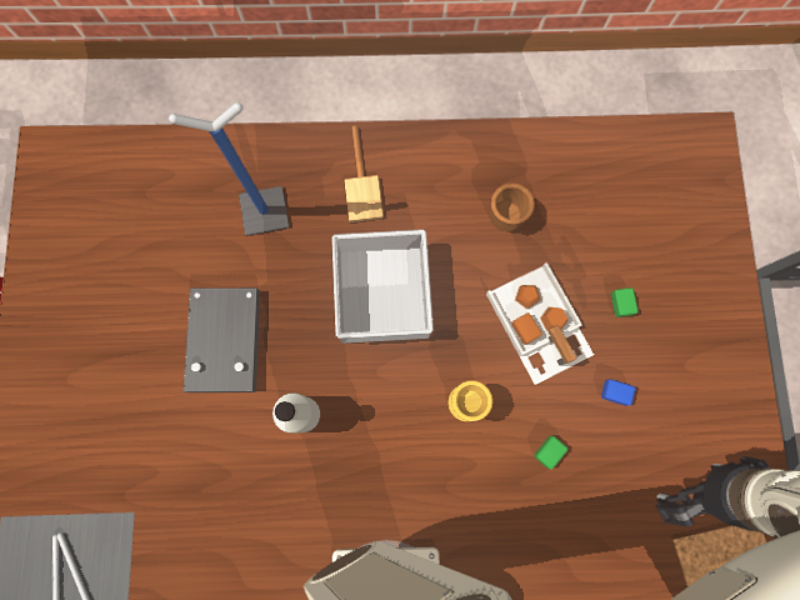

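View pics/scene0b.png

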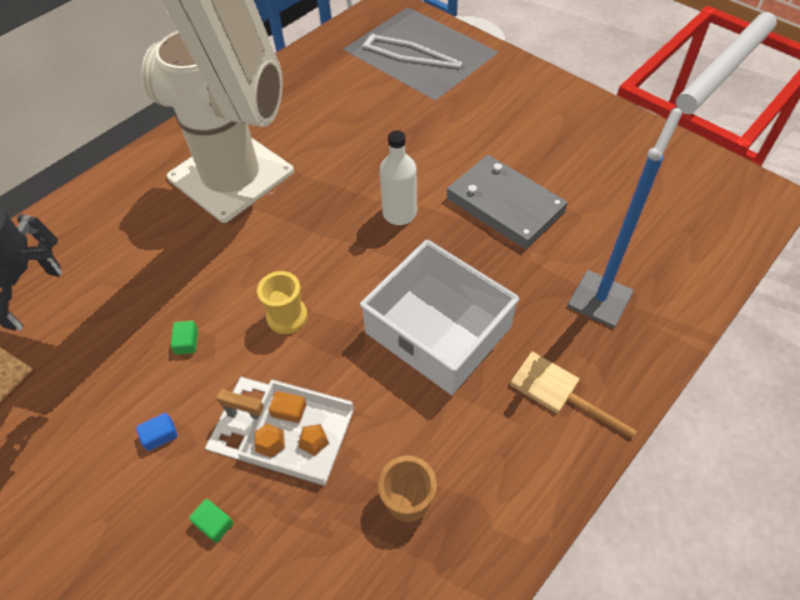

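The top view shows the tray at about (540,325) px in the 800x600 frame, with three orange lumps, its mouth up-left and the grip at (563,345). The box is at (382,285), the ledge at (222,340) with its screw heads at (197,367) and (239,367), and the flask at (295,412). The scene view agrees. The blue and green bricks are decoys.

The interface can only yaw the tool, so I'll have to tip the tray by pivoting it in the jaws against the box wall. Next I'll measure precisely from depth.

```bash
cat >> h.py <<'E'
def rect(P):
    (c,s,a)=cv2.minAreaRect((P[:,:2]*1000).astype(np.float32)); return np.round(c,1),np.round(s,1),round(a,1)
def near(P,x,y,r): return (np.abs(P[...,0]-x)<r)&(np.abs(P[...,1]-y)<r)
def biggest(m):
    n,l,s,_=cv2.connectedComponentsWithStats(m.astype(np.uint8)); return l==1+np.argmax(s[1:,4])
E
python3 - <<'E'
from h import *
import workcell
print([k for k in dir(workcell) if not k.startswith('_')], getattr(workcell,'tip_reach',None))
for c in("top","scene"):
    f=np.load('pics/'+c+'.npz');im=f['im'].astype(int);P=cloud(c,f['d']);z=P[...,2]
    hsv=cv2.cvtColor(f['im'],cv2.COLOR_RGB2HSV)
    print(c)
    g=biggest(near(P,.455,-.335,.07)&(z>.055)&(z<.1));print('grip',rect(P[g]),g.sum(),np.median(z[g]))
    t=biggest(near(P,.52,-.30,.14)&(z<.036)&(z>-.01)&(hsv[...,1]<60));print('tray',rect(P[t]),t.sum())
    b=biggest(near(P,.57,0,.14)&(z>.083)&(z<.1));print('box',rect(P[b]),b.sum(),np.median(z[b]))
    l=biggest(near(P,.48,.31,.13)&(z>.024)&(z<.036)&(hsv[...,1]<90));print('ledge',rect(P[l]),l.sum(),np.median(z[l]))
    s=near(P,.43,.31,.075)&(z>.0375)&(z<.047)
    n,lab,st,ce=cv2.connectedComponentsWithStats(s.astype(np.uint8))
    for i in range(1,n):
        if st[i,4]>8: print('screw',st[i,4],np.round(P[lab==i].mean(0),4),np.round(world(c,ce[i][::-1],z=.042),4))
    for k in ((.38,-.45),(.265,-.32),(.54,-.48)): pass
E
```

```text
['Unreachable', 'camera', 'camera_info', 'get_obs', 'job_done', 'search_frame', 'spot_point', 'tip_reach'] 0.014
top
grip (array([ 454.2, -333.9]), array([69.8, 21.5]), 24.5) 326 0.07699240316118172
tray (array([ 507. , -316.2]), array([201. , 145.3]), 24.8) 2950
box (array([572.7,  -3.9]), array([198.5, 177.9]), 2.1) 1250 0.09113545902782405
ledge (array([483.5, 305.5]), array([132. , 198.1]), 88.8) 4380 0.03022054918026651
screw 41 [0.43   0.345  0.0421] [[0.43  0.345 0.042]]
screw 41 [0.4285 0.2654 0.0422] [[0.4285 0.2654 0.042 ]]
scene
grip (array([ 455.7, -334.7]), array([69.8, 19.4]), 25.1) 448 0.07596989028113532
tray (array([ 500.3, -305. ]), array([204.3, 145.5]), 24.8) 4463
box (array([573.1,  -4.4]), array([199. , 179.6]), 2.1) 1563 0.09034553349588204
ledge (array([485.1, 306.3]), array([135.7, 202.1]), 89.1) 3222 0.029859765613250155
screw 31 [0.4312 0.3473 0.0415] [[0.4315 0.3469 0.042 ]]
screw 31 [0.4293 0.267  0.0413] [[0.4297 0.2665 0.042 ]]
```

```bash
cat >> h.py <<'E'
def plan(*targets):
    """targets: (x,y,z,yaw_deg) -> shift cm / turn from the pose now"""
    o=get_obs();Rm=R.from_quat(o["tool_rot"]);xa=Rm.as_matrix()[:,0];yaw=np.degrees(np.arctan2(xa[1],xa[0]))
    print('t',round(float(o["clock"]),2),'pos',np.round(o["eef_pos"],4),'yaw',round(yaw,2),'F',np.round(o["ft_force"],1),'w',round(float(o["grip_width"]),4))
    for t in targets: print(np.round(100*(Rm.inv().apply(np.array(t[:3])-o["eef_pos"])),2).tolist(),'turn',round(np.radians(yaw-t[3]),3))
E
python3 -c "
from h import *
plan((.455,-.334,.245,24.8),(.455,-.334,.061,24.8))"
```

```text
t 1.5 pos [ 0.2174 -0.4502  0.2453] yaw 25.77 F [-0.6 -0.2 -1.1] w 0.0854
[26.45, -0.14, 0.03] turn 0.017
[26.45, -0.14, 18.43] turn 0.017
```

Emit:
arm_command(translation=[[4,0,0],[8,0,0],[12,0,0],[16,0,1.5],[20,0,3.5]], turn=[0.017,0.017,0.017,0.017,0.017], hand=[0,0,0,0,0])

```text
clock: 1.92
eef_pos: [0.3968, -0.3649, 0.2136]
tool_rot: [0.977, 0.215, 0.001, 0.002]
ft_force: [-0.3, 0.1, -0.4]
grip_width: 0.0855
```

Emit:
arm_command(translation=[[3.5,-0.1,2],[6.45,-0.1,4.5],[6.45,-0.1,8],[6.45,-0.1,11],[6.45,-0.1,11]], turn=[0,0,0,0,0], hand=[0,0,0,0,0])

```text
clock: 2.33
eef_pos: [0.449, -0.3333, 0.0955]
tool_rot: [0.976, 0.216, -0.004, -0.005]
ft_force: [-1.1, 0.4, -2.1]
grip_width: 0.0856
```

```bash
python3 -c "
from h import *
plan((.455,-.334,.061,24.8))
im,d=camera('top');save('top1',cv2.resize(im[180:380,340:560],(660,600)))"
```

```text
t 2.33 pos [ 0.449  -0.3333  0.0955] yaw 24.9 F [-1.1  0.4 -2.1] w 0.0856
[0.54, 0.35, 3.45] turn 0.002
```

View pics/top1.png

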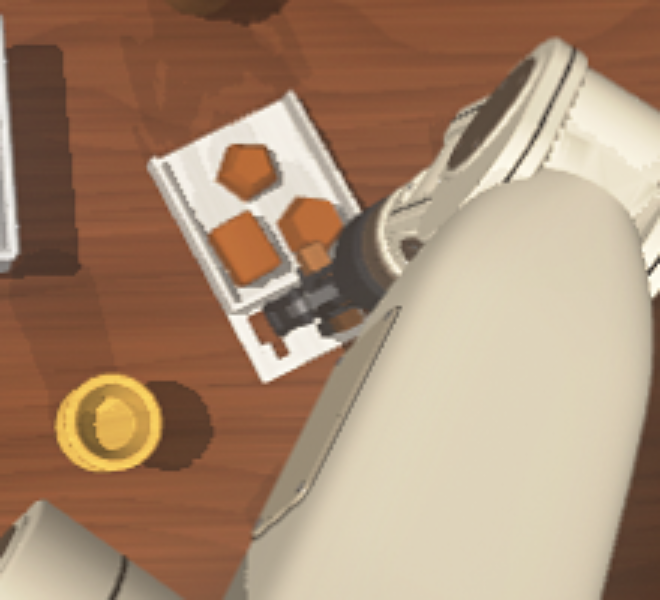

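The jaws straddle the grip at (300,305) px in the crop, and the three lumps at (245,170), (245,250) and (310,225) are clear of the fingers. I'll descend and settle.

Emit:
arm_command(translation=[[0,0,2],[0,0,3.9],[0,0,3.9],[0,0,3.9]], turn=[0,0,0,0], hand=[0,0,0,0])

```text
clock: 2.72
eef_pos: [0.4524, -0.3376, 0.0645]
tool_rot: [0.977, 0.214, 0.0, 0.0]
ft_force: [0.4, -0.6, 0.4]
grip_width: 0.0854
```

```bash
python3 -c "
from h import *
plan((.455,-.334,.061,24.8))"
```

```text
t 2.72 pos [ 0.4524 -0.3376  0.0645] yaw 24.75 F [ 0.4 -0.6  0.4] w 0.0854
[0.39, -0.22, 0.35] turn -0.001
```

Emit:
arm_command(translation=[[0.4,-0.2,0.3],[0.4,-0.2,0.3],[0.4,-0.2,0.3],[0.4,-0.2,0.3],[0.4,-0.2,0.3]], turn=[0,0,0,0,0], hand=[0,0.4,1,1,1])

```text
clock: 3.13
eef_pos: [0.4555, -0.3337, 0.0609]
tool_rot: [0.977, 0.215, 0.0, 0.0]
ft_force: [0.6, -0.6, -0.1]
grip_width: 0.0386
```

Emit:
arm_command(translation=[[0,0,0],[0,0,0],[0,0,0],[0,0,-0.5],[0,0,-1.5]], turn=[0,0,0,0,0], hand=[1,1,1,1,1])

```text
clock: 3.55
eef_pos: [0.4528, -0.3321, 0.0729]
tool_rot: [0.977, 0.215, -0.002, -0.002]
ft_force: [0.1, 0.6, -6.3]
grip_width: 0.0173
```

```bash
python3 -c "
from h import *
plan((.455,-.334,.061,24.8))"
```

```text
t 3.55 pos [ 0.4528 -0.3321  0.0729] yaw 24.79 F [ 0.1  0.6 -6.3] w 0.0173
[0.12, 0.27, 1.19] turn -0.0
```

Emit:
arm_command(translation=[[0,0,-1.5],[0,0,-3.5],[0,0,-6],[0,0,-8.5],[0,0,-11]], turn=[0,0,0,0,0], hand=[1,1,1,1,1])

```text
clock: 3.97
eef_pos: [0.454, -0.3329, 0.1855]
tool_rot: [0.977, 0.215, -0.001, -0.001]
ft_force: [0.3, 0.4, -6.4]
grip_width: 0.0174
```

Emit:
arm_command(translation=[[0,0,-1],[0,0,-1.3],[0,0,-1.3],[0,0,-1.3]], turn=[0,0,0,0], hand=[1,1,1,1])

```text
clock: 4.3
eef_pos: [0.4541, -0.3328, 0.1963]
tool_rot: [0.977, 0.215, -0.001, -0.001]
ft_force: [-0.7, 0.1, -6.1]
grip_width: 0.017
```

```bash
cat >> h.py <<'E'
def tilt(cam='scene',name=None):
    """plane fit of white tray pixels -> mouth-down angle and yaw"""
    im,d=camera(cam);P=cloud(cam,d);o=get_obs();M=R.from_quat(o["tool_rot"]).as_matrix()
    if name: save(name,im)
    x=M[:,0]*[1,1,0];x/=np.linalg.norm(x);g=o["eef_pos"]-M[:,2]*.005
    Q=P-g; u=Q@x; v=Q@np.array([-x[1],x[0],0]); w=Q[...,2]
    s=cv2.cvtColor(im,cv2.COLOR_RGB2HSV)
    m=(d>0)&(np.abs(v)<.075)&(u>-.12)&(u<.19)&(w<-.01)&(w>-.2)&(s[...,1]<60)
    return m,u,v,w,s,im,P
E
python3 - <<'E'
from h import *
plan((.455,-.334,.061,24.8))
m,u,v,w,s,im,P=tilt('scene','scene2')
save('s2c',cv2.resize(im[200:420,80:340],(780,660))[:600])
pts=np.c_[u[m],v[m],w[m]];print(len(pts))
rng=np.random.default_rng(0);best=0
for _ in range(500):
    a=pts[rng.choice(len(pts),3,False)];n=np.cross(a[1]-a[0],a[2]-a[0]);n/=np.linalg.norm(n)+1e-12
    if abs(n[2])<.5: continue
    k=np.abs((pts-a[0])@n)<.002
    if k.sum()>best: best=k.sum();n*=np.sign(n[2]);b=n;q=k
print(best,b,'mouth-down deg',np.degrees(np.arctan2(b[0],b[2])),'height under grip',pts[q].mean(0))
E
```

```text
t 4.3 pos [ 0.4541 -0.3328  0.1963] yaw 24.8 F [-0.7  0.1 -6.1] w 0.017
[0.06, 0.19, 13.53] turn -0.0
5028
2836 [ 0.00429325 -0.00470553  0.99997971] mouth-down deg 0.24598867148818782 height under grip [ 0.07430714 -0.00636238 -0.06238175]
```

View pics/s2c.png

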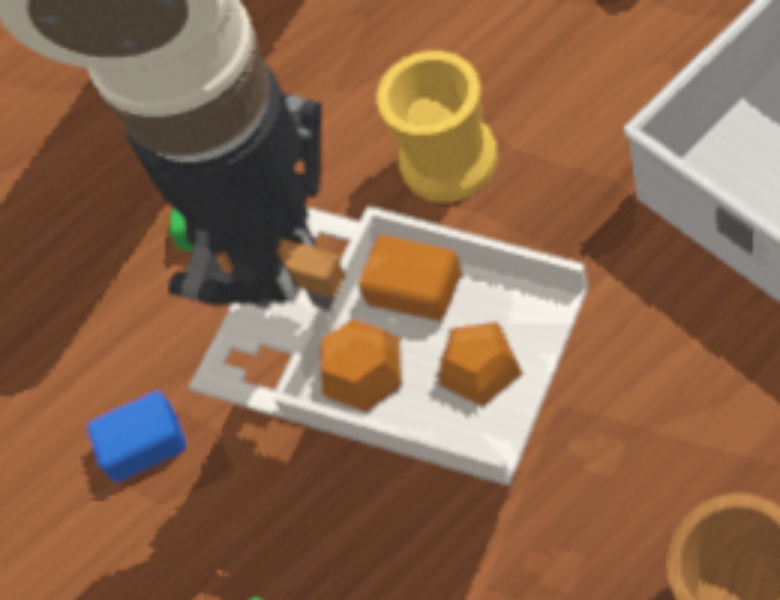

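The tray is lifted level (0.25° from the plane fit) and all three lumps are still in it. The grip doesn't droop.

Plan for tipping: align the tray with the box and press the mouth against the box's near outer wall. Then raise while pushing, so wall friction helps pre-tilt the tray by about 16°, which is below the sliding angle. Finish the tipping against the far inner wall.

```bash
cat >> h.py <<'E'
BC=np.array([.573,-.004]);BY=np.radians(2.1)
def B(x,z,y=0): # grip at box-frame x,y -> TCP target
    return (*(BC+[x*np.cos(BY)-y*np.sin(BY),x*np.sin(BY)+y*np.cos(BY)]),z-.005,2.1)
E
python3 -c "
from h import *
plan(B(-.27,.205),B(-.27,.078))"
```

```text
t 4.35 pos [ 0.4539 -0.3327  0.1959] yaw 24.8 F [-0.5  0.4 -6.2] w 0.0168
[-0.32, -35.26, -0.28] turn 0.396
[-0.29, -35.21, 12.42] turn 0.396
```

Emit:
arm_command(translation=[[0,-1.2,-0.3],[0,-3.7,-0.3],[0,-7,-0.3],[0,-10.5,-0.3],[0,-14,-0.3]], turn=[0.01,0.04,0.08,0.12,0.16], hand=[1,1,1,1,1])

```text
clock: 4.77
eef_pos: [0.3943, -0.2043, 0.1997]
tool_rot: [0.991, 0.134, -0.001, -0.001]
ft_force: [0.2, 1.3, -5.3]
grip_width: 0.0172
```

```bash
python3 -c "
from h import *
plan(B(-.27,.205),B(-.27,.078))"
```

```text
t 4.77 pos [ 0.3943 -0.2043  0.1997] yaw 15.46 F [ 0.2  1.3 -5.3] w 0.0172
[-3.71, -20.78, 0.03] turn 0.233
[-3.68, -20.74, 12.73] turn 0.233
```

Emit:
arm_command(translation=[[-0.7,-3.5,0],[-1.3,-7,0],[-2,-10.5,0],[-2.6,-14,0],[-3.2,-17,0]], turn=[0.04,0.08,0.12,0.16,0.2], hand=[1,1,1,1,1])

```text
clock: 5.18
eef_pos: [0.3167, -0.049, 0.2]
tool_rot: [0.999, 0.035, -0.001, -0.001]
ft_force: [0.1, -0.6, -5.6]
grip_width: 0.017
```

```bash
python3 -c "
from h import *
plan(B(-.27,.205),B(-.27,.078))"
```

```text
t 5.18 pos [ 0.3167 -0.049   0.2   ] yaw 4.05 F [ 0.1 -0.6 -5.6] w 0.017
[-1.1, -3.59, 0.01] turn 0.034
[-1.06, -3.57, 12.71] turn 0.034
```

Emit:
arm_command(translation=[[-0.6,-2,0],[-1.1,-3.3,0],[-1.1,-3.3,2],[-1.1,-3.3,5],[-1.1,-3.3,8]], turn=[0.02,0.034,0.034,0.034,0.034], hand=[1,1,1,1,1])

```text
clock: 5.6
eef_pos: [0.306, -0.0183, 0.1205]
tool_rot: [1.0, 0.02, 0.001, -0.0]
ft_force: [-0.1, -0.4, -7.8]
grip_width: 0.0173
```

Emit:
arm_command(translation=[[0,0,2.5],[0,0,3.9],[0,0,4.2],[0,0,4.2],[0,0,4.2]], turn=[0,0,0,0,0], hand=[1,1,1,1,1])

```text
clock: 6.02
eef_pos: [0.3065, -0.019, 0.0796]
tool_rot: [1.0, 0.019, 0.0, -0.0]
ft_force: [0.3, -0.6, -5.4]
grip_width: 0.0173
```

```bash
python3 -c "
from h import *
plan(B(-.25,.078),B(-.234,.14))"
```

```text
t 6.02 pos [ 0.3065 -0.019   0.0796] yaw 2.22 F [ 0.3 -0.6 -5.4] w 0.0173
[1.69, -0.52, 0.66] turn 0.002
[3.29, -0.52, -5.54] turn 0.002
```

Emit:
arm_command(translation=[[0.8,-0.5,0.5],[1.4,-0.5,0.5],[1.8,-0.5,0.4],[2.0,-0.5,0.2],[2.0,-0.5,0.2]], turn=[0,0,0,0,0], hand=[1,1,1,1,1])

```text
clock: 6.43
eef_pos: [0.3243, -0.0129, 0.0769]
tool_rot: [1.0, 0.019, -0.003, -0.001]
ft_force: [-4.4, 1.0, -6.6]
grip_width: 0.0172
```

Emit:
arm_command(translation=[[0.2,0,-0.3],[0.3,0,-0.9],[0.5,0,-1.5],[0.6,0,-2.1],[0.7,0,-2.7]], turn=[0,0,0,0,0], hand=[1,1,1,1,1])

```text
clock: 6.85
eef_pos: [0.3338, -0.0133, 0.105]
tool_rot: [1.0, 0.019, 0.0, 0.0]
ft_force: [-1.8, 0.1, -7.4]
grip_width: 0.0171
```

```bash
cat >> h.py <<'E'
def fit(cam='scene',name=None,crop=None):
    m,u,v,w,s,im,P=tilt(cam)
    if name: save(name,cv2.resize(im[crop[0]:crop[1],crop[2]:crop[3]],(720,600)))
    pts=np.c_[u[m],v[m],w[m]];rng=np.random.default_rng(0);best=0
    for _ in range(600):
        a=pts[rng.choice(len(pts),3,False)];n=np.cross(a[1]-a[0],a[2]-a[0]);n/=np.linalg.norm(n)+1e-12
        if abs(n[2])<.5 or abs(n[1])>.15: continue
        k=np.abs((pts-a[0])@n)<.002
        if k.sum()>best: best=k.sum();b=n*np.sign(n[2]);q=k
    print('plane',len(pts),best,np.round(b,3),'mouth-down',round(np.degrees(np.arctan2(b[0],b[2])),1),'dist below grip',round(float(pts[q].mean(0)@b),4))
E
python3 -c "
from h import *
plan(B(-.234,.14))
fit('scene','s3',(120,320,120,360))"
```

```text
t 6.85 pos [ 0.3338 -0.0133  0.105 ] yaw 2.22 F [-1.8  0.1 -7.4] w 0.0171
[0.54, -0.05, -3.0] turn 0.002
plane 4214 979 [0.163 0.007 0.987] mouth-down 9.4 dist below grip -0.0643
```

View pics/s3.png

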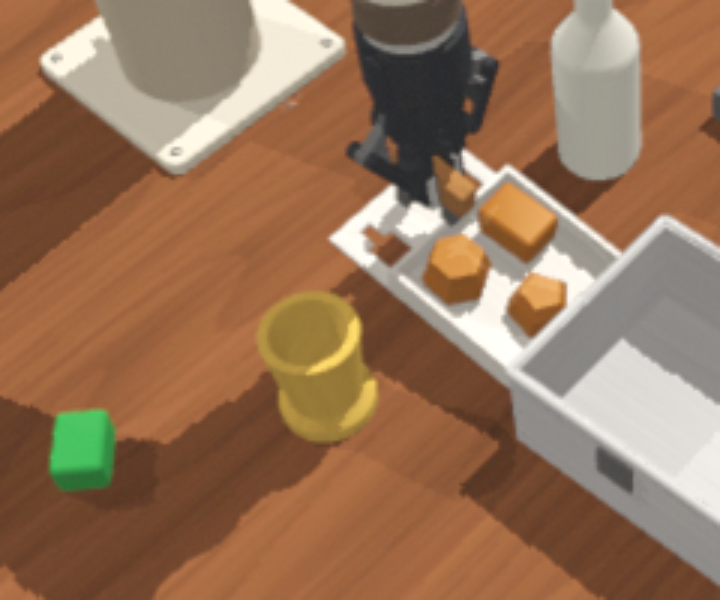

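It works: the tray pivots in the jaws at low force. It is 9.4° mouth-down against the near wall, and the lumps at (515,220), (455,265) and (537,303) haven't moved. I'll continue to about 16°.

Emit:
arm_command(translation=[[0.15,0,-0.6],[0.3,0,-1.2],[0.45,0,-1.8],[0.6,0,-2.4],[0.7,0,-3.0]], turn=[0,0,0,0,0], hand=[1,1,1,1,1])

```text
clock: 7.32
eef_pos: [0.3406, -0.0129, 0.1348]
tool_rot: [1.0, 0.019, 0.0, 0.0]
ft_force: [-2.3, 0.3, -7.5]
grip_width: 0.0173
```

```bash
python3 -c "
from h import *
plan(B(-.25,.21),B(-.058,.21),B(-.058,.148))
fit()"
```

```text
t 7.32 pos [ 0.3406 -0.0129  0.1348] yaw 2.22 F [-2.3  0.3 -7.5] w 0.0173
[-1.74, -0.04, -7.02] turn 0.002
[17.46, -0.0, -7.01] turn 0.002
[17.46, -0.0, -0.81] turn 0.002
plane 4644 1080 [0.241 0.014 0.97 ] mouth-down 14.0 dist below grip -0.0637
```

Emit:
arm_command(translation=[[-0.3,0,-0.6],[-1,0,-2],[-1.5,0,-4],[-1.5,0,-6],[-1.2,0,-7]], turn=[0,0,0,0,0], hand=[1,1,1,1,1])

```text
clock: 7.78
eef_pos: [0.3297, -0.0134, 0.207]
tool_rot: [1.0, 0.019, 0.003, 0.0]
ft_force: [0.7, -0.3, -5.9]
grip_width: 0.0172
```

Emit:
arm_command(translation=[[1,0,0],[3,0,0],[5.5,0,0],[8,0,0],[10.5,0,0]], turn=[0,0,0,0,0], hand=[1,1,1,1,1])

```text
clock: 8.2
eef_pos: [0.4354, -0.0091, 0.2037]
tool_rot: [1.0, 0.019, 0.001, -0.0]
ft_force: [-0.6, 0.3, -5.9]
grip_width: 0.0169
```

```bash
python3 -c "
from h import *
plan(B(-.056,.21),B(-.056,.155))
fit()"
```

```text
t 8.2 pos [ 0.4354 -0.0091  0.2037] yaw 2.23 F [-0.6  0.3 -5.9] w 0.0169
[8.17, 0.01, -0.12] turn 0.002
[8.16, 0.01, 5.38] turn 0.002
plane 3918 1877 [ 0.257 -0.009  0.966] mouth-down 14.9 dist below grip -0.0641
```

Emit:
arm_command(translation=[[2.2,0,0],[4.4,0,0],[6.4,0,0],[7.6,0,0],[8,0,0.8]], turn=[0,0,0,0,0], hand=[1,1,1,1,1])

```text
clock: 8.67
eef_pos: [0.5173, -0.006, 0.1963]
tool_rot: [1.0, 0.02, 0.003, -0.0]
ft_force: [1.6, 0.4, -5.7]
grip_width: 0.0175
```

Emit:
arm_command(translation=[[0,0,1],[0,0,2.2],[0,0,3.4],[0,0,4.4],[0,0,4.4]], turn=[0,0,0,0,0], hand=[1,1,1,1,1])

```text
clock: 9.08
eef_pos: [0.5099, -0.0061, 0.1486]
tool_rot: [1.0, 0.019, -0.004, -0.0]
ft_force: [-0.8, -0.8, -6.8]
grip_width: 0.0172
```

```bash
python3 -c "
from h import *
plan(B(-.05,.155),B(.02,.22))
fit('scene','s4',(120,320,240,480))"
```

```text
t 9.08 pos [ 0.5099 -0.0061  0.1486] yaw 2.22 F [-0.8 -0.8 -6.8] w 0.0172
[1.31, 0.02, -0.15] turn 0.002
[8.27, 0.03, -6.7] turn 0.002
plane 5116 1852 [0.266 0.016 0.964] mouth-down 15.4 dist below grip -0.0644
```

View pics/s4.png

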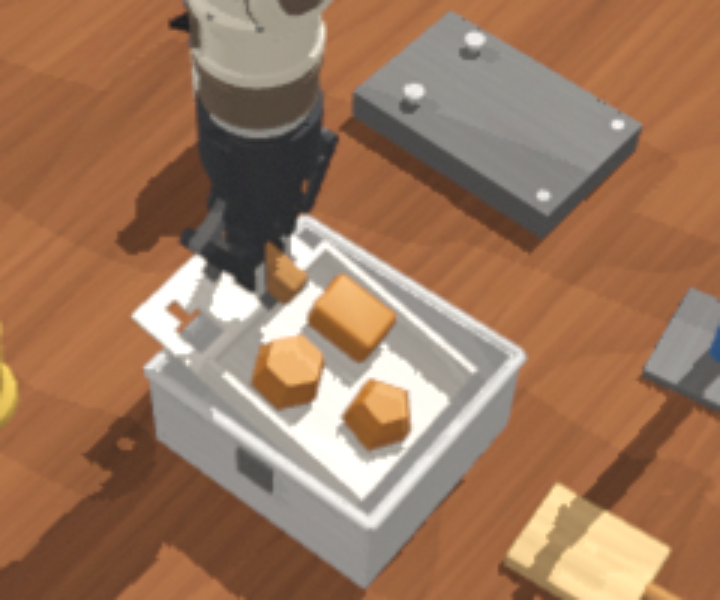

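The tray sits inside the box at 15.4° with its tail above the near rim, and the lumps at (352,315), (290,370) and (378,412) are still in place. Now I'll push against the far wall while rising.

Emit:
arm_command(translation=[[0.7,0,0],[1.2,0,-0.2],[1.6,0,-0.8],[2.0,0,-1.5],[2.5,0,-2.4]], turn=[0,0,0,0,0], hand=[1,1,1,1,1])

```text
clock: 9.55
eef_pos: [0.5375, -0.0052, 0.1764]
tool_rot: [1.0, 0.019, -0.001, 0.0]
ft_force: [-3.1, -0.8, -7.7]
grip_width: 0.0171
```

Emit:
arm_command(translation=[[0.6,0,-0.8],[1.3,0,-1.6],[2.1,0,-2.5],[2.9,0,-3.2],[3.6,0,-3.8]], turn=[0,0,0,0,0], hand=[1,1,1,1,1])

```text
clock: 9.97
eef_pos: [0.5739, -0.0038, 0.2155]
tool_rot: [1.0, 0.019, -0.0, 0.0]
ft_force: [-3.2, -0.1, -8.6]
grip_width: 0.0172
```

```bash
python3 -c "
from h import *
plan(B(.01,.22),B(.02,.22))
fit('scene','s5',(120,320,240,480))"
```

```text
t 9.97 pos [ 0.5739 -0.0038  0.2155] yaw 2.22 F [-3.2 -0.1 -8.6] w 0.0172
[0.91, 0.02, 0.05] turn 0.002
[1.91, 0.02, 0.05] turn 0.002
plane 4804 1922 [0.621 0.001 0.784] mouth-down 38.4 dist below grip -0.0667
```

View pics/s5.png

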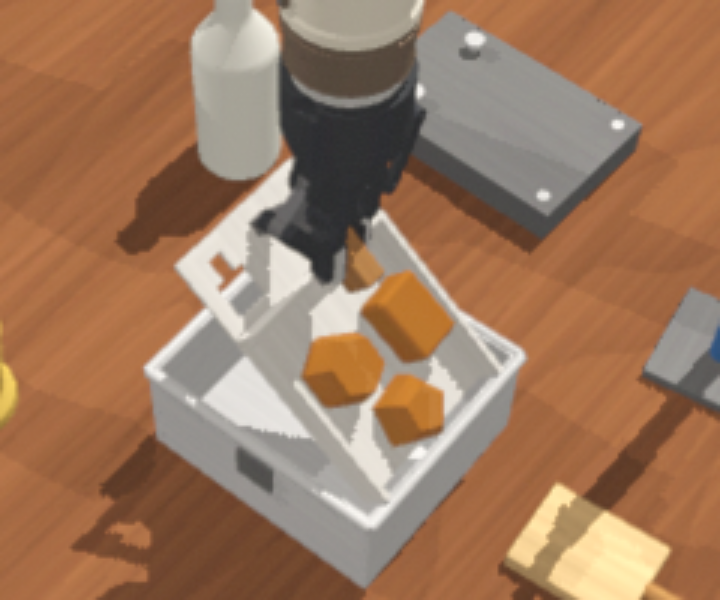

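The tilt is 38° and the lumps haven't slid yet. The wall tops have reached rim height, so I'll back off, go lower and push again.

Emit:
arm_command(translation=[[-0.8,0,0.3],[-1.3,0,1.3],[-1.3,0,2.5],[-0.6,0,2.5],[0.2,0,2.2]], turn=[0,0,0,0,0], hand=[1,1,1,1,1])

```text
clock: 10.43
eef_pos: [0.5743, -0.0037, 0.1913]
tool_rot: [1.0, 0.019, -0.003, 0.0]
ft_force: [-4.5, -1.0, -6.0]
grip_width: 0.0172
```

Emit:
arm_command(translation=[[0.5,0,-0.3],[1.0,0,-0.6],[1.5,0,-0.9],[1.9,0,-1.2],[1.9,0,-1.2]], turn=[0,0,0,0,0], hand=[1,1,1,1,1])

```text
clock: 10.85
eef_pos: [0.5962, -0.0029, 0.2048]
tool_rot: [1.0, 0.019, 0.001, -0.0]
ft_force: [-2.9, -0.1, -7.8]
grip_width: 0.0174
```

```bash
python3 -c "
from h import *
plan(B(.02,.22))
fit('scene','s6',(120,320,240,480))"
```

```text
t 10.85 pos [ 0.5962 -0.0029  0.2048] yaw 2.23 F [-2.9 -0.1 -7.8] w 0.0174
[-0.32, 0.03, -1.02] turn 0.002
plane 4323 1595 [ 0.781 -0.01   0.624] mouth-down 51.4 dist below grip -0.0652
```

View pics/s6.png

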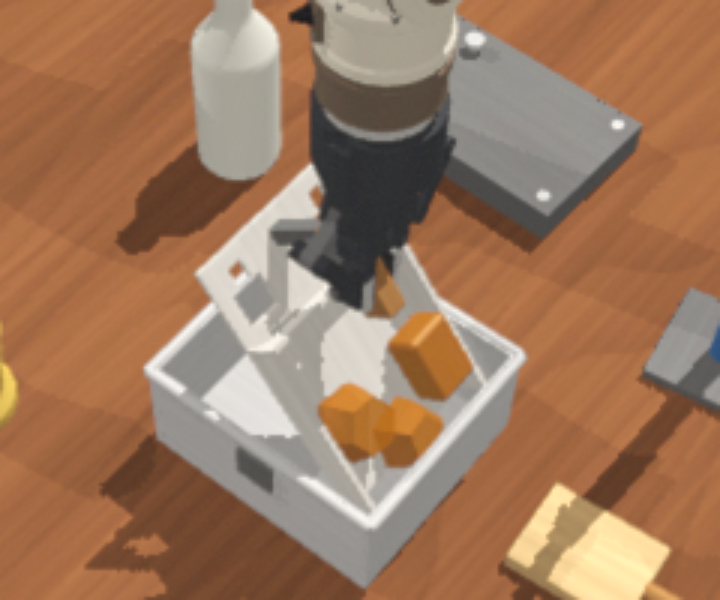

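The tray is at 51° and the lumps have slid to the mouth, held by the far wall. I'll retract so they can drop.

Emit:
arm_command(translation=[[-1,0,-0.2],[-3,0,-0.6],[-5,0,-1],[-5.5,0,-1.5],[-5.5,0,-2]], turn=[0,0,0,0,0], hand=[1,1,1,1,1])

```text
clock: 11.32
eef_pos: [0.5405, -0.0051, 0.2263]
tool_rot: [1.0, 0.019, 0.002, -0.0]
ft_force: [-0.9, 0.6, -4.5]
grip_width: 0.0173
```

```bash
python3 -c "
from h import *
plan(B(.02,.22))
fit('scene','s7',(120,320,240,480))
for c in ('scene',): print([(np.round(x['location']).tolist(),round(x['conf'],2)) for x in search_frame(c,'lump_a')])"
```

```text
t 11.32 pos [ 0.5405 -0.0051  0.2263] yaw 2.22 F [-0.9  0.6 -4.5] w 0.0173
[5.24, 0.02, 1.16] turn 0.002
plane 5294 2512 [0.769 0.011 0.639] mouth-down 50.3 dist below grip -0.0685
[([416.0, 168.0], 0.76), ([282.0, 354.0], 0.67), ([253.0, 389.0], 0.66), ([269.0, 148.0], 0.56), ([270.0, 365.0], 0.54), ([161.0, 408.0], 0.36)]
```

View pics/s7.png

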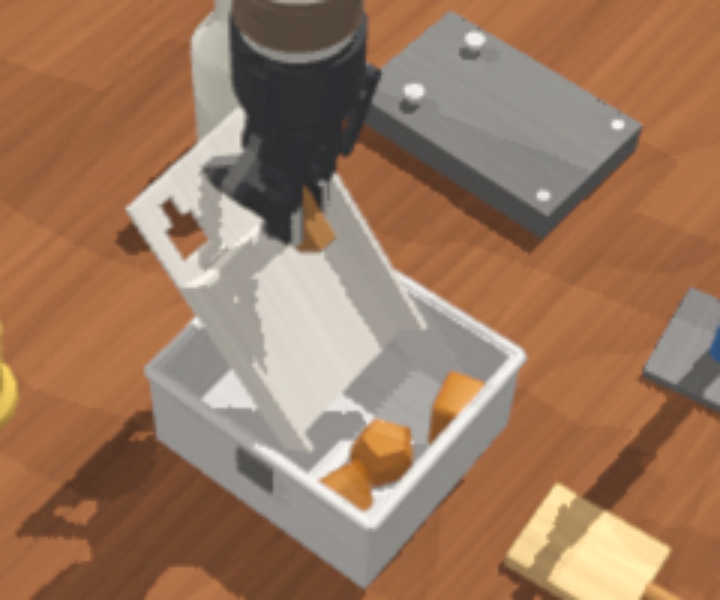

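All three lumps are in the box: (458,402), (383,450) and (350,485) in the crop. The tray is empty and tilted 50°. Next I'll level it by pressing the mouth on the free bench where it started, then park it.

Emit:
arm_command(translation=[[0,0,-2],[0,0,-5],[0,3,-5.5],[0.5,7,-5.5],[1,11,-5.5]], turn=[0,0,0,0,0], hand=[1,1,1,1,1])

```text
clock: 11.83
eef_pos: [0.5568, -0.1152, 0.281]
tool_rot: [1.0, 0.021, 0.003, 0.001]
ft_force: [1.9, 0.7, -4.7]
grip_width: 0.0175
```

Emit:
arm_command(translation=[[0.3,4,0],[0.6,8,0],[1,12,0],[1.2,15.5,1],[1.2,17.5,3]], turn=[0,0,0,0,0], hand=[1,1,1,1,1])

```text
clock: 12.25
eef_pos: [0.5761, -0.295, 0.2514]
tool_rot: [1.0, 0.018, 0.004, 0.003]
ft_force: [-0.4, -0.7, -3.7]
grip_width: 0.0169
```

```bash
python3 -c "
from h import *
plan(*[(.61-x-e,-.29,z-.005,2.1) for x,z,e in ((.0498,.163,0),(.077,.149,.002),(.1017,.133,.004),(.1234,.1135,.006),(.1414,.0905,.008),(.155,.064,.01))])
fit()"
```

```text
t 12.25 pos [ 0.5761 -0.295   0.2514] yaw 2.03 F [-0.4 -0.7 -3.7] w 0.0169
[-1.64, -0.61, 9.33] turn -0.001
[-4.57, -0.73, 10.7] turn -0.001
[-7.25, -0.83, 12.28] turn -0.001
[-9.64, -0.93, 14.21] turn -0.001
[-11.66, -1.01, 16.49] turn -0.001
[-13.24, -1.08, 19.13] turn -0.001
plane 5309 3673 [0.775 0.01  0.632] mouth-down 50.8 dist below grip -0.0592
```

Emit:
arm_command(translation=[[-0.5,0,3],[-1.2,0,6.5],[-1.6,0,8.8],[-2.4,0,9.7],[-3.5,0,10.3]], turn=[0,0,0,0,0], hand=[1,1,1,1,1])

```text
clock: 12.72
eef_pos: [0.5416, -0.2908, 0.1494]
tool_rot: [1.0, 0.02, 0.004, 0.001]
ft_force: [-2.8, 3.7, 15.1]
grip_width: 0.0175
```

Emit:
arm_command(translation=[[-1.1,0,0.4],[-2.4,0,1.2],[-3.7,0,2.0],[-5.0,0,3.0],[-6.1,0,3.9]], turn=[0,0,0,0,0], hand=[1,1,1,1,1])

```text
clock: 13.13
eef_pos: [0.4796, -0.2933, 0.1092]
tool_rot: [1.0, 0.02, 0.003, 0.001]
ft_force: [1.4, 0.9, -0.2]
grip_width: 0.017
```

```bash
python3 -c "
from h import *
plan(*[(.61-x-e,-.29,z-.005,2.1) for x,z,e in ((.1234,.1135,.006),(.1414,.0905,.008),(.155,.064,.01))])
fit()"
```

```text
t 13.13 pos [ 0.4796 -0.2933  0.1092] yaw 2.27 F [ 1.4  0.9 -0.2] w 0.017
[0.11, -0.33, 0.08] turn 0.003
[-1.9, -0.41, 2.36] turn 0.003
[-3.48, -0.48, 5.0] turn 0.003
plane 5637 3351 [0.339 0.009 0.941] mouth-down 19.8 dist below grip -0.0611
```

Works as planned (19.8° left). I'll finish levelling.

Emit:
arm_command(translation=[[-1.0,0,1.0],[-1.9,0,2.2],[-2.7,0,3.4],[-3.3,0,4.5],[-3.6,0,5.1]], turn=[0,0,0,0,0], hand=[1,1,1,1,1])

```text
clock: 13.6
eef_pos: [0.4463, -0.2952, 0.0617]
tool_rot: [1.0, 0.02, 0.006, 0.001]
ft_force: [-7.1, 15.5, 67.3]
grip_width: 0.0173
```

Emit:
arm_command(translation=[[0,0,0],[0,0,0.15],[0,0,0.15]], turn=[0,0,0], hand=[1,1,1])

```text
clock: 13.85
eef_pos: [0.4464, -0.2952, 0.0618]
tool_rot: [1.0, 0.02, 0.006, 0.002]
ft_force: [-5.4, 8.6, 34.9]
grip_width: 0.0168
```

```bash
python3 -c "
from h import *
plan()
fit()"
```

```text
t 13.85 pos [ 0.4464 -0.2952  0.0618] yaw 2.31 F [-5.4  8.6 34.9] w 0.0168
plane 5537 3230 [-0.002 -0.002  1.   ] mouth-down -0.1 dist below grip -0.0635
```

Emit:
arm_command(translation=[[0,0,-1.5],[0,0,-5],[0.5,0,-9],[1.5,-2,-13],[2.5,-5,-17]], turn=[0,0,0,0,0], hand=[1,1,1,1,1])

```text
clock: 14.32
eef_pos: [0.4637, -0.2527, 0.2167]
tool_rot: [1.0, 0.018, 0.002, 0.001]
ft_force: [2.0, -0.9, -4.3]
grip_width: 0.0171
```

Emit:
arm_command(translation=[[0,-3.5,-3],[0,-7.5,-5],[0,-11.5,-5],[0,-15.5,-5],[0,-19.5,-5]], turn=[0.01,0.02,0.03,0.04,0.055], hand=[1,1,1,1,1])

```text
clock: 14.73
eef_pos: [0.4556, -0.0562, 0.2652]
tool_rot: [1.0, -0.009, 0.002, 0.0]
ft_force: [0.7, 0.7, -5.3]
grip_width: 0.0174
```

```bash
cat >> h.py <<'E'
LC=np.array([.4300,.306]);LY=np.radians(-1.2)
def L(x,z,y=0): # grip at ledge-frame x,y, height z over bench -> TCP target
    return (*(LC+[x*np.cos(LY)-y*np.sin(LY),x*np.sin(LY)+y*np.cos(LY)]),z-.0035,-1.2)
E
python3 -c "
from h import *
plan(L(.03,.28),L(.005,.16))"
```

```text
t 14.73 pos [ 0.4556 -0.0562  0.2652] yaw -1.0 F [ 0.7  0.7 -5.3] w 0.0174
[-0.19, -36.16, -1.15] turn 0.003
[-2.72, -36.17, 10.85] turn 0.003
```

Emit:
arm_command(translation=[[0.3,-4,-1],[0.6,-8,-1.2],[1,-12,-1.2],[1,-16,-1.2],[1,-20,-1.2]], turn=[0,0,0,0,0], hand=[1,1,1,1,1])

```text
clock: 15.15
eef_pos: [0.4695, 0.0253, 0.2757]
tool_rot: [1.0, 0.018, -0.001, -0.015]
ft_force: [-0.5, -0.1, -3.8]
grip_width: 0.0173
```

Emit:
arm_command(translation=[[0,-4,0],[0,-8,0],[0,-12,0],[0,-15,0],[0,-15.8,0]], turn=[0,0,0,0,0], hand=[1,1,1,1,1])

```text
clock: 15.57
eef_pos: [0.4724, 0.0595, 0.2799]
tool_rot: [0.999, 0.044, -0.002, -0.031]
ft_force: [-0.4, 0.1, -3.9]
grip_width: 0.0172
```

```bash
python3 -c "
from h import *
plan(L(.005,.28),L(.005,.16),L(.005,.115))"
```

```text
t 15.57 pos [0.4724 0.0595 0.2799] yaw 5.04 F [-0.4  0.1 -3.9] w 0.0172
[-1.56, -24.81, 1.9] turn 0.109
[-1.54, -24.05, 13.88] turn 0.109
[-1.53, -23.77, 18.37] turn 0.109
```

```bash
python3 -c "
from h import *
o=get_obs();print(np.round(o['joint_pos'],3),np.round(o['joint_vel'],3),np.round(o['tau'],1),o['tool_rot'],o['ft_torque'])
fit('scene')
im,d=camera('scene');save('s8',im)"
```

```text
[0.087 0.182 0.018 1.41  0.063 3.141] [ 0.015  0.019  0.04   0.021  0.009 -0.   ] [  0.1 -36.8  27.2  -0.2   0.3  -0. ] [ 0.99854138  0.04393416 -0.00233397 -0.03129635] [-0.15546093  0.11555964 -0.03644228]
plane 6254 3310 [ 0.01  -0.071  0.997] mouth-down 0.6 dist below grip -0.0631
```

View pics/s8.png

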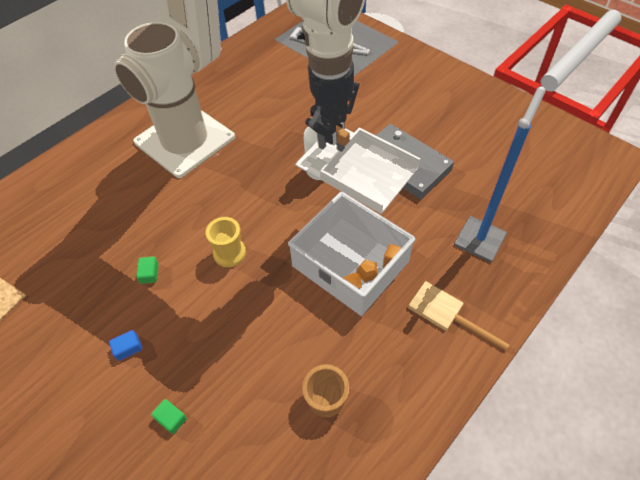

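The last joint has reached its +3.14 limit (yaw = q1 − q6 + π), so the arm can't reach the ledge at this yaw on this branch. The view confirms the tray is empty and level over the flask area at (360,165) px, and the lumps are in the box at (368,270). I'll unwind the wrist a full turn in free air at this height, where there's clearance all round.

Emit:
arm_command(translation=[[0,4,0],[0,8,0],[0,12,0],[0,15,0],[0,15,0]], turn=[-0.03,-0.08,-0.16,-0.26,-0.38], hand=[1,1,1,1,1])

```text
clock: 16.08
eef_pos: [0.4856, -0.095, 0.2698]
tool_rot: [0.972, 0.231, 0.003, -0.029]
ft_force: [-0.8, 0.1, -4.6]
grip_width: 0.0171
```

```bash
python3 -c "
from h import *
plan((.47,.05,.28,90))
print(np.round(get_obs()['joint_pos'],3),get_obs()['tool_rot'])"
```

```text
t 16.08 pos [ 0.4856 -0.095   0.2698] yaw 26.7 F [-0.8  0.1 -4.6] w 0.0171
[5.14, -13.69, -0.16] turn -1.105
[-0.226  0.237  0.062  1.416  0.056  2.448] [ 0.972476    0.2311061   0.00329853 -0.02948753]
```

The tool also picked up a 3.4° tilt toward +y at the limit. By symmetry, running gently into the opposite q6 limit should undo it. First I'll unwind.

Emit:
arm_command(translation=[[0,0,0],[0,0,0],[0,0,0],[0,0,0],[0,0,0]], turn=[-0.12,-0.24,-0.36,-0.48,-0.6], hand=[1,1,1,1,1])

```text
clock: 16.5
eef_pos: [0.4854, -0.0899, 0.2704]
tool_rot: [0.859, 0.511, 0.013, -0.029]
ft_force: [-0.4, -0.2, -3.5]
grip_width: 0.0169
```

Emit:
arm_command(translation=[[0,0,0],[0,0,0],[0,0,0],[0,0,0],[0,0,0]], turn=[-0.12,-0.24,-0.36,-0.48,-0.6], hand=[1,1,1,1,1])

```text
clock: 16.92
eef_pos: [0.4855, -0.0898, 0.2706]
tool_rot: [0.669, 0.742, 0.021, -0.023]
ft_force: [0.0, 0.2, -4.5]
grip_width: 0.0173
```

Emit:
arm_command(translation=[[0,0,0],[0,0,0],[0,0,0],[0,0,0],[0,0,0]], turn=[-0.12,-0.24,-0.36,-0.48,-0.6], hand=[1,1,1,1,1])

```text
clock: 17.33
eef_pos: [0.4856, -0.0897, 0.2706]
tool_rot: [0.42, 0.907, 0.027, -0.016]
ft_force: [0.1, 0.7, -3.4]
grip_width: 0.0174
```

```bash
cat >> h.py <<'E'
def st():
    o=get_obs();print(np.round(o['joint_pos'],3),'tool z',np.round(R.from_quat(o['tool_rot']).as_matrix()[:,2],4))
E
python3 -c "
from h import *
plan();st()"
```

```text
t 17.33 pos [ 0.4856 -0.0897  0.2706] yaw 130.34 F [ 0.1  0.7 -3.4] w 0.0174
[-0.217  0.234  0.061  1.417  0.059  0.65 ] tool z [-0.0065  0.0621 -0.9981]
```

Emit:
arm_command(translation=[[0,0,0],[0,0,0],[0,0,0],[0,0,0],[0,0,0]], turn=[-0.12,-0.24,-0.36,-0.48,-0.6], hand=[1,1,1,1,1])

```text
clock: 17.75
eef_pos: [0.4857, -0.0897, 0.2706]
tool_rot: [0.133, 0.991, 0.03, -0.007]
ft_force: [0.8, -0.1, -4.5]
grip_width: 0.0169
```

Emit:
arm_command(translation=[[0,0,0],[0,0,0],[0,0,0],[0,0,0],[0,0,0]], turn=[-0.12,-0.24,-0.36,-0.48,-0.6], hand=[1,1,1,1,1])

```text
clock: 18.17
eef_pos: [0.4857, -0.0896, 0.2707]
tool_rot: [-0.165, 0.986, 0.031, 0.002]
ft_force: [-0.4, -0.5, -4.4]
grip_width: 0.0171
```

Emit:
arm_command(translation=[[0,0,0],[0,0,0],[0,0,0],[0,0,0],[0,0,0]], turn=[-0.12,-0.24,-0.36,-0.48,-0.6], hand=[1,1,1,1,1])

```text
clock: 18.58
eef_pos: [0.4856, -0.0895, 0.2706]
tool_rot: [-0.449, 0.893, 0.029, 0.011]
ft_force: [0.2, -0.2, -3.5]
grip_width: 0.017
```

Emit:
arm_command(translation=[[0,0,0],[0,0,0],[0,0,0],[0,0,0],[0,0,0]], turn=[-0.12,-0.24,-0.36,-0.48,-0.6], hand=[1,1,1,1,1])

```text
clock: 19.0
eef_pos: [0.4855, -0.0895, 0.2706]
tool_rot: [-0.693, 0.72, 0.025, 0.019]
ft_force: [0.0, -0.2, -3.8]
grip_width: 0.0173
```

Emit:
arm_command(translation=[[0,0,0],[0,0,0],[0,0,0],[0,0,0],[0,0,0]], turn=[-0.12,-0.24,-0.36,-0.48,-0.6], hand=[1,1,1,1,1])

```text
clock: 19.42
eef_pos: [0.4854, -0.0895, 0.2705]
tool_rot: [0.875, -0.483, -0.018, -0.026]
ft_force: [-0.6, -0.7, -4.0]
grip_width: 0.0171
```

Emit:
arm_command(translation=[[0,0,0],[0,0,0],[0,0,0],[0,0,0],[0,0,0]], turn=[-0.12,-0.24,-0.36,-0.48,-0.58], hand=[1,1,1,1,1])

```text
clock: 19.83
eef_pos: [0.4854, -0.0896, 0.2705]
tool_rot: [0.977, -0.213, -0.01, -0.03]
ft_force: [0.4, 0.7, -4.1]
grip_width: 0.0172
```

```bash
python3 -c "
from h import *
plan(L(.005,.28));st();fit()"
```

```text
t 19.83 pos [ 0.4854 -0.0896  0.2705] yaw -24.56 F [ 0.4  0.7 -4.1] w 0.0172
[-21.03, -33.82, 1.91] turn -0.408
[-0.217  0.234  0.06   1.418  0.06  -2.93 ] tool z [-0.0073  0.0626 -0.998 ]
plane 6648 4383 [ 0.038 -0.053  0.998] mouth-down 2.2 dist below grip -0.0633
```

Emit:
arm_command(translation=[[0,0,0],[0,0,0],[0,3,0],[0,6,0],[0,9,0]], turn=[-0.1,-0.18,-0.18,-0.18,-0.18], hand=[1,1,1,1,1])

```text
clock: 20.3
eef_pos: [0.4595, -0.1321, 0.2657]
tool_rot: [0.988, -0.15, -0.01, -0.017]
ft_force: [-0.9, 0.4, -4.4]
grip_width: 0.0173
```

```bash
python3 -c "
from h import *
plan();st()"
```

```text
t 20.3 pos [ 0.4595 -0.1321  0.2657] yaw -17.27 F [-0.9  0.4 -4.4] w 0.0173
[-0.299  0.208  0.015  1.402  0.031 -3.139] tool z [-0.0137  0.0368 -0.9992]
```

The tilt is shrinking (0.063 → 0.037). I'll continue.

Emit:
arm_command(translation=[[0,3,0],[0,6,0],[0,9,0]], turn=[0,0,0], hand=[1,1,1])

```text
clock: 20.55
eef_pos: [0.4528, -0.1635, 0.2634]
tool_rot: [0.985, -0.174, -0.011, -0.003]
ft_force: [1.4, -1.1, -4.4]
grip_width: 0.017
```

```bash
python3 -c "
from h import *
plan();st()"
```

```text
t 20.55 pos [ 0.4528 -0.1635  0.2634] yaw -20.0 F [ 1.4 -1.1 -4.4] w 0.017
[-3.470e-01  2.150e-01  1.900e-02  1.398e+00  2.000e-03 -3.140e+00] tool z [-0.0216  0.0097 -0.9997]
```

The tilt is nearly gone: roll 0.55°, and the rest is pitch, which the jaws can absorb. Now I'll go to the ledge.

```bash
python3 -c "
from h import *
plan((.47,.06,.285,-1.2),(.475,.306,.285,-1.2))"
```

```text
t 20.55 pos [ 0.4528 -0.1635  0.2634] yaw -20.0 F [ 1.4 -1.1 -4.4] w 0.017
[-6.08, -21.59, -1.98] turn -0.328
[-14.02, -44.88, -1.76] turn -0.328
```

Emit:
arm_command(translation=[[-0.6,-2,-0.5],[-1.7,-6,-1],[-2.8,-10,-1.5],[-3.9,-14,-2],[-5,-18,-2]], turn=[0,0,0,-0.04,-0.08], hand=[1,1,1,1,1])

```text
clock: 20.97
eef_pos: [0.4685, 0.0255, 0.2863]
tool_rot: [0.991, -0.133, -0.01, -0.004]
ft_force: [1.7, -0.1, -5.1]
grip_width: 0.017
```

Emit:
arm_command(translation=[[-1,-4,0],[-2,-8,0],[-3,-12,0],[-4,-16,0],[-5,-20,0]], turn=[-0.05,-0.1,-0.15,-0.2,-0.25], hand=[1,1,1,1,1])

```text
clock: 21.38
eef_pos: [0.472, 0.2323, 0.2873]
tool_rot: [1.0, -0.007, -0.011, -0.006]
ft_force: [1.5, 0.4, -3.8]
grip_width: 0.017
```

```bash
python3 -c "
from h import *
plan((.475,.306,.285,-1.2),L(.005,.285));st()"
```

```text
t 21.38 pos [0.472  0.2323 0.2873] yaw -0.79 F [ 1.5  0.4 -3.8] w 0.017
[0.2, -7.37, 0.31] turn 0.007
[-3.79, -7.3, 0.75] turn 0.007
[ 0.447  0.291  0.181  1.475  0.019 -2.681] tool z [-0.0211  0.0114 -0.9997]
```

Emit:
arm_command(translation=[[0,-3.5,0],[-1.5,-6.5,0],[-3.5,-7.3,1],[-3.8,-7.3,4],[-3.8,-7.3,7.5]], turn=[0,0.007,0.007,0.007,0.007], hand=[1,1,1,1,1])

```text
clock: 21.8
eef_pos: [0.4341, 0.3072, 0.2155]
tool_rot: [1.0, -0.01, -0.008, -0.007]
ft_force: [1.0, 0.7, -4.3]
grip_width: 0.0173
```

Emit:
arm_command(translation=[[0,0,2],[0,0,4],[0,0,5],[0,0,5],[0,0,5]], turn=[0,0,0,0,0], hand=[1,1,1,1,1])

```text
clock: 22.22
eef_pos: [0.4327, 0.3051, 0.164]
tool_rot: [1.0, -0.012, -0.011, -0.005]
ft_force: [-0.1, 0.0, -3.2]
grip_width: 0.0172
```

```bash
cat >> h.py <<'E'
def trayrect():
    """floor+tail rectangle of the held tray -> offset of the grip from TCP, tray yaw"""
    for cam in("top","scene"):
        m,u,v,w,s,im,P=tilt(cam);q=biggest(m&(w>-.09)&(w<-.025))
        c,sz,a=rect(P[q]);print(cam,'centre',c,'size',sz,'ang',a,'n',q.sum())
        uq=u[q];k=uq>uq.max()-.02
        print('  mouth u',np.round(np.percentile(uq,[.5,1,99,99.5]),4),'side v',np.round(np.percentile(v[q],[.5,1,99,99.5]),4),'TCP v offset base')
E
python3 -c "
from h import *
plan(L(.005,.16),L(.005,.1));st();fit();fit('top');trayrect()"
```

```text
t 22.22 pos [0.4327 0.3051 0.164 ] yaw -1.33 F [-0.1  0.  -3.2] w 0.0172
[0.24, -0.07, 0.74] turn -0.002
[0.38, -0.01, 6.74] turn -0.002
[ 0.602  0.356 -0.053  1.174  0.021 -2.516] tool z [-0.022   0.0108 -0.9997]
plane 6098 1829 [ 0.031 -0.009  0.999] mouth-down 1.8 dist below grip -0.0639
plane 4757 2217 [ 0.025 -0.008  1.   ] mouth-down 1.4 dist below grip -0.0635
top centre [482.5 304.2] size [133.  198.8] ang 88.6 n 3698
  mouth u [-0.0505 -0.0503  0.1465  0.1469] side v [-0.0663 -0.066   0.0627  0.0637] TCP v offset base
scene centre [481.8 304.6] size [136.1 203.6] ang 88.6 n 3731
  mouth u [-0.0496 -0.0476  0.1485  0.1491] side v [-0.0664 -0.066   0.0652  0.0659] TCP v offset base
```

```bash
python3 -c "
from h import *
plan((.4397,.3054,.12,-1.2),(.4397,.3054,.1,-1.2),(.4397,.3054,.0915,-1.2))"
```

```text
t 22.42 pos [0.4336 0.3057 0.1656] yaw -1.33 F [ 0.5  0.  -3.7] w 0.017
[0.7, 0.07, 4.55] turn -0.002
[0.73, 0.1, 6.55] turn -0.002
[0.75, 0.11, 7.4] turn -0.002
```

Emit:
arm_command(translation=[[0.4,0.05,2],[0.75,0.05,4],[0.8,0.05,5.5],[0.8,0.1,6.4],[0.8,0.1,6.4]], turn=[0,0,0,0,0], hand=[1,1,1,1,1])

```text
clock: 22.83
eef_pos: [0.4381, 0.3038, 0.0984]
tool_rot: [1.0, -0.012, -0.012, -0.004]
ft_force: [0.1, -0.3, -4.4]
grip_width: 0.0174
```

```bash
python3 -c "
from h import *
plan((.440,.3054,.0915,-1.2))
im,d=camera('scene');save('s9',cv2.resize(im[60:210,280:480],(800,600)))"
```

```text
t 22.83 pos [0.4381 0.3038 0.0984] yaw -1.32 F [ 0.1 -0.3 -4.4] w 0.0174
[0.2, -0.16, 0.68] turn -0.002
```

View pics/s9.png

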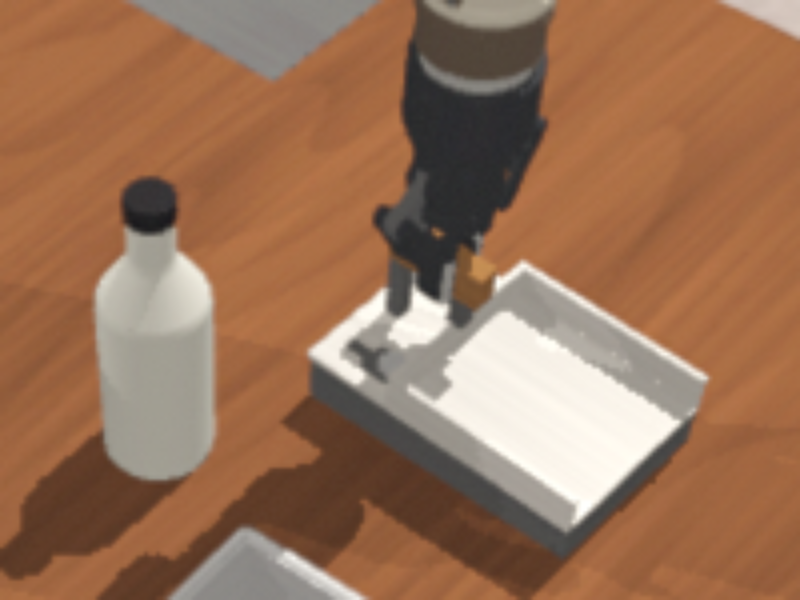

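With TCP z at 98 mm and no contact force, the tail is already below the head tops. The near head shows in its entry at (378,355). I'll lower onto the ledge.

Emit:
arm_command(translation=[[0.1,-0.1,0.3],[0.1,-0.1,0.6],[0.1,-0.1,0.75],[0.1,-0.1,0.8]], turn=[0,0,0,0], hand=[1,1,1,1])

```text
clock: 23.22
eef_pos: [0.4405, 0.3069, 0.0934]
tool_rot: [1.0, -0.011, -0.01, -0.007]
ft_force: [-3.2, 1.7, 3.5]
grip_width: 0.0175
```

```bash
python3 -c "
from h import *
plan((.465,.305,.0915,-1.2));fit()"
```

```text
t 23.22 pos [0.4405 0.3069 0.0934] yaw -1.26 F [-3.2  1.7  3.5] w 0.0175
[2.45, 0.14, 0.14] turn -0.001
plane 4134 1671 [ 0.008 -0.014  1.   ] mouth-down 0.5 dist below grip -0.0626
```

Emit:
arm_command(translation=[[0,0,0.12],[0.5,0,0.1],[1,0,0.1],[1.5,0,0.1],[2,0,0.08]], turn=[0,0,0,0,0], hand=[1,1,1,1,1])

```text
clock: 23.68
eef_pos: [0.4589, 0.3054, 0.0919]
tool_rot: [1.0, -0.011, -0.011, -0.006]
ft_force: [-7.7, 0.9, 9.3]
grip_width: 0.0175
```

```bash
python3 -c "
from h import *
plan((.465,.305,.0915,-1.2));fit();trayrect()"
```

```text
t 23.68 pos [0.4589 0.3054 0.0919] yaw -1.31 F [-7.7  0.9  9.3] w 0.0175
[0.61, 0.03, 0.03] turn -0.002
plane 4264 1759 [-0.005 -0.005  1.   ] mouth-down -0.3 dist below grip -0.0633
top centre [496.7 302.7] size [132.  224.9] ang 88.4 n 3770
  mouth u [-0.0755 -0.0741  0.1476  0.148 ] side v [-0.0673 -0.0671  0.0595  0.0604] TCP v offset base
scene centre [498.1 304.2] size [137.1 227.8] ang 88.2 n 4172
  mouth u [-0.0722 -0.0708  0.1499  0.1506] side v [-0.0678 -0.0674  0.0638  0.0647] TCP v offset base
```

Emit:
arm_command(translation=[[0.3,0,-0.02],[0.6,0,-0.02],[0.8,0,-0.02],[0.8,0,-0.02]], turn=[0,0,0,0], hand=[1,1,1,1])

```text
clock: 24.17
eef_pos: [0.4642, 0.3051, 0.0918]
tool_rot: [1.0, -0.011, -0.014, -0.006]
ft_force: [-15.5, 1.3, 13.4]
grip_width: 0.0166
```

```bash
python3 -c "
from h import *
plan()"
```

```text
t 24.17 pos [0.4642 0.3051 0.0918] yaw -1.25 F [-15.5   1.3  13.4] w 0.0166
```

Emit:
arm_command(translation=[[0.3,0,-0.03],[0.5,0,-0.03],[0.5,0,-0.03]], turn=[0,0,0], hand=[1,1,1])

```text
clock: 24.42
eef_pos: [0.4647, 0.3051, 0.0918]
tool_rot: [1.0, -0.01, -0.019, -0.006]
ft_force: [-25.3, 1.2, 19.2]
grip_width: 0.0172
```

```bash
python3 -c "
from h import *
plan();fit();trayrect()"
```

```text
t 24.42 pos [0.4647 0.3051 0.0918] yaw -1.15 F [-25.3   1.2  19.2] w 0.0172
plane 4350 1682 [ 0.008 -0.016  1.   ] mouth-down 0.5 dist below grip -0.0625
top centre [499.4 301.9] size [130.9 230. ] ang 88.6 n 3702
  mouth u [-0.0801 -0.0787  0.1478  0.1484] side v [-0.0673 -0.067   0.0593  0.0602] TCP v offset base
scene centre [500.5 303.7] size [136.6 231.9] ang 88.0 n 4223
  mouth u [-0.0775 -0.0757  0.1496  0.1501] side v [-0.0681 -0.0675  0.0638  0.0647] TCP v offset base
```

Hard stop: the force rises from 15 to 25 N with no more travel, and the slide was 24 mm against 25 expected. I'll ease the load, let go and look.

Emit:
arm_command(translation=[[-0.3,0,-0.05],[-0.5,0,-0.1],[-0.5,0,-0.1],[-0.5,0,-0.1],[-0.5,0,-0.1]], turn=[0,0,0,0,0], hand=[1,1,0.6,0.3,0])

```text
clock: 24.98
eef_pos: [0.4689, 0.305, 0.0921]
tool_rot: [1.0, -0.012, -0.01, -0.006]
ft_force: [-0.0, 0.6, 0.1]
grip_width: 0.0525
```

Emit:
arm_command(translation=[[0,0,0],[0,0,0],[0,0,0],[0,0,-1],[0,0,-3]], turn=[0,0,0,0,0], hand=[0,0,0,0,0])

```text
clock: 25.4
eef_pos: [0.4669, 0.3035, 0.12]
tool_rot: [1.0, -0.012, -0.013, -0.004]
ft_force: [-0.9, 0.1, 0.5]
grip_width: 0.0855
```

Emit:
arm_command(translation=[[0,0,-3],[0,0,-7],[0,0,-11],[-3,0,-14],[-6,0,-16]], turn=[0,0,0,0,0], hand=[0,0,0,0,0])

```text
clock: 25.82
eef_pos: [0.4134, 0.3047, 0.2872]
tool_rot: [1.0, -0.013, -0.008, -0.007]
ft_force: [1.1, 0.5, -0.6]
grip_width: 0.0853
```

```bash
python3 - <<'E'
from h import *
plan()
for c in("top","scene"):
    im,d=camera(c);P=cloud(c,d);z=P[...,2];hsv=cv2.cvtColor(im,cv2.COLOR_RGB2HSV)
    if c=='scene': save('s10',cv2.resize(im[60:310,200:520],(768,600)))
    g=near(P,.46,.305,.06)&(z>.1)&(z<.125)
    if g.any(): g=biggest(g);print(c,'grip',rect(P[g]),g.sum(),np.median(z[g]), 'expect',(LC+[.03*np.cos(LY),.03*np.sin(LY)])*1000,'top z .108')
    t=biggest(near(P,.51,.305,.14)&(z>.0265)&(z<.062)&(hsv[...,1]<60)&(hsv[...,2]>150));print(c,'tray',rect(P[t]),t.sum())
    o=near(P,.573,-.004,.1)&(hsv[...,0]>5)&(hsv[...,0]<18)&(hsv[...,1]>150)&(z>.012)
    n,lab,s,ce=cv2.connectedComponentsWithStats(o.astype(np.uint8))
    print('lumps',[(int(s[i,4]),np.round(np.median(P[lab==i],0),3).tolist()) for i in range(1,n) if s[i,4]>30])
    for k in('flask_mid','optic_mid','block_mid','paddle_mid'):
        zz=dict(flask_mid=.1,optic_mid=.045,block_mid=.035,paddle_mid=.007)[k]
        print(k,[(round(x['conf'],2),np.round(world(c,x['location'],z=zz)[0],3).tolist()) for x in spot_point(c,k)[:1]])
E
```

```text
t 25.82 pos [0.4134 0.3047 0.2872] yaw -1.44 F [ 1.1  0.5 -0.6] w 0.0853
top grip (array([458.6, 302.6]), array([19. , 68.1]), 89.5) 155 0.10738490962488956 expect [459.9934205 305.3717274] top z .108
top tray (array([544.2, 301.4]), array([130.5, 139.4]), 88.4) 2283
lumps [(225, [0.636, 0.048, 0.056]), (232, [0.613, 0.001, 0.031]), (297, [0.609, -0.057, 0.044])]
flask_mid [(0.85, [0.341, 0.15, 0.1])]
optic_mid [(0.91, [0.352, -0.159, 0.045])]
block_mid [(0.96, [0.734, -0.26, 0.035])]
paddle_mid [(0.74, [0.571, -0.005, 0.007])]
scene grip (array([461.2, 303.8]), array([22.4, 71.9]), 86.5) 214 0.10689029583626292 expect [459.9934205 305.3717274] top z .108
scene tray (array([512.2, 304. ]), array([137.8, 206.7]), 88.4) 3230
lumps [(165, [0.64, 0.046, 0.056]), (433, [0.621, -0.013, 0.032])]
flask_mid [(0.79, [0.341, 0.152, 0.1])]
optic_mid [(0.75, [0.359, -0.161, 0.045])]
block_mid [(0.62, [0.729, -0.256, 0.035])]
paddle_mid [(0.58, [0.801, 0.027, 0.007])]
```

View pics/s10.png

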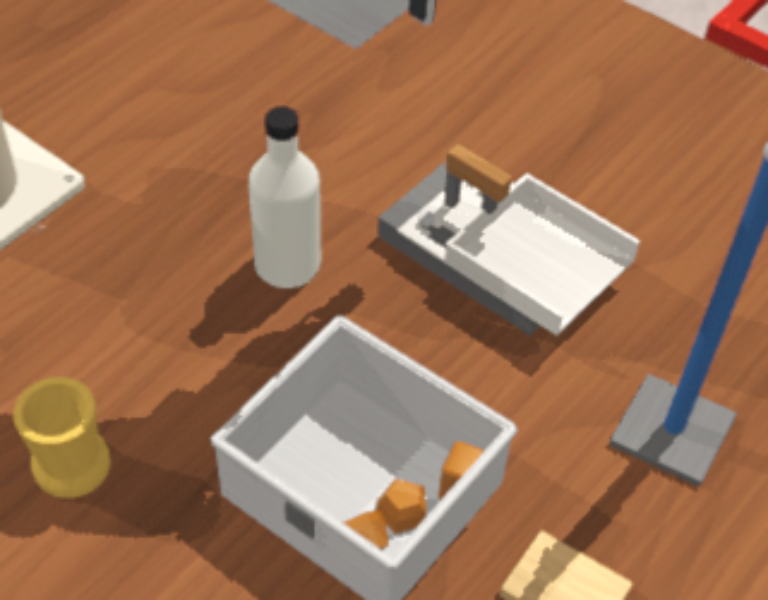

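The view shows the tray flat on the ledge with its slots under the heads, the jaws clear, and all three lumps in the box at (462,465), (402,505) and (367,530). The measured grip averages (459.9, 303.2) mm against a home of (460.0, 305.4), which is within tolerance. I'll hand in.

```bash
python3 -c "
from workcell import *
print(job_done())"
```

```text
the job is handed in; nothing more can be done
None
```

I carried out the whole task and handed it in at about 26 s of the 58 s allowed. The hand-in gave no verdict, so the results below are from my own last checks.

- **Lift and tip:** I gripped the tray and lifted it level with all three lumps in it. The interface can't tilt the tool, so I tipped the tray by pivoting it in the jaws. I pressed its mouth against the box's near wall to 15°, then against the far inner wall to 51°. All three lumps dropped into the box.
- **Park:** I levelled the tray on the free bench, lowered its keyholes over the screws and slid it 24 mm to a hard stop. I then let go and moved clear.

**Last checks**
- **Tray seat:** the grip is about 30 mm ahead of the screws and about 2 mm off sideways, where 5 mm is allowed. It is within about 1 mm in height, and the yaw is within about 1°.
- **Lumps:** the top camera and the final picture show all three in the box. The scene camera's colour check found only two blobs, one of them probably two lumps seen as one.
- **Bystanders:** the flask, brass mould and block mould are within about 10 mm of where they started. The limit is 20 mm, and this is about the network's own scatter.
- **Gripper:** it is open and clear of everything, with no force reading.

**What went wrong or disagreed**
- **Wrist limit:** on the way to the ledge the last joint reached its limit and the tool took on a 3.4° tilt. I unwound the wrist a full turn and used the opposite limit to take out most of the tilt, leaving about 1.4°.
- **Paddle:** the top camera's network placed the paddle inside the box, which I took as a false hit. The scene camera put it where it started, at (0.80, 0.03).
- **Pictures:** I viewed 11 pictures, over the planned 8 but within the limit of 12.

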